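# Set and lock the depth stop on a block

## Robot

A 6-joint arm with a two-finger parallel gripper is mounted at the origin on the work surface. World frame = base frame: x ahead of the robot, y to its left, z up, the work surface at z = 0. Lengths are in mm, angles in rad, forces in N, time in s.
With the tool pointing down it reaches from about 250 to 775 mm from the base axis. Payload 8.9 kg.
Tool frame: the origin (TCP) lies on the centre line of the jaws, within the pads' length; the fingertips stand ahead of it and the grasp point (between the pads) lies 8 mm behind it (env.tip_extent is the z of the fingertips in the tool frame, in mm); z points along the fingers, y is the direction in which the jaws open and shut (so a half turn about z gives the same grasp; the last joint's range is limited). The gripper opens to 85 mm and grips with 20 to 120 N. Pads are 22 mm wide; open, the fingers measure 114 mm over their backs; the gripper's body (76 mm by 85 mm) begins 54 mm behind the grasp point. The pads swing forward as they close: fully open they stand 13 mm farther back than shut.
Start: joints at [-1.47, 0.291, -0.153, 1.127, 0, 1.431], TCP at [124.694, -509.976, 242.305] pointing down, gripper open.
Joint ranges: [-2.52, 2.52], [-0.91, 1.74], [-1.3, 1.37], [-1.96, 2.02], [-1.52, 1.47], [-3.14, 3.14]. Speed limits (rad/s): [2.22, 2.22, 2.79, 3.14, 3.14, 3.14].

## Interface

Orientations are given as a unit quaternion [x, y, z, w].
In Python, from cell import sensors, imaging, env gives the robot as it stands.
- The arm moves only by the tool drive_tool, never from a script. Its arguments are lists of equal length, an entry for each row: "travel": the shift along the tool's x, y, z in mm, a list of three; "delta_rot": the turn, a rotation vector about the tool's x, y, z in rad, a list of three; "jaw": the opening, from -1 (shut) to 1 (fully open). In form: {"travel": [[tx, ty, tz], ...], "delta_rot": [[rx, ry, rz], ...], "jaw": [jaw, ...]}. A call has exactly 5 rows; each row shifts and turns the commanded pose from where the row before left it, along the tool's axes as they then stand; what a row does not reach is not made up. A row lasts 1/8 s, in which the tool goes at most 62.5 mm and 10.7 degrees, less where a joint would pass 70% of its speed; a pose out of reach is approached as far as the arm can. A call is refused whole if a number of a shift passes 62.5 or a number of a turn 0.188, either way. A call with a gripper value outside its range is refused whole. The fingers move at their own pace and stop on an object; "newtons" is the grip in N (left out, the last holds). Time passes only in rows, so rows that do not move let the fingers close, or fill a call up. It gives the time, the measured TCP pose, the force and the opening at its end, in the units of the state.
- sensors.read_state(): the state, without advancing time (a new reading comes with each control period).
- imaging.grab_frame(name): name is "scene" or "top" or "wrist"; returns (picture, depth): 480x640x3 uint8, red, green, blue; 480x640 float32, mm along the optical axis (not along the pixel's ray), 0 where there is no reading.
- imaging.calibration(name): a dict with "fx", "fy", "cx", "cy" (pixels), "cam_to_world" (4x4, takes a point from camera to world coordinates). Camera axes: x right, y down, z forward; pixel columns grow to the right and rows downward; lengths in mm; the calibration is good to about 2 mm. A picture is of the moment at which its call begins: read the wrist's pose just before it. calibration takes no time and is no camera call; for the wrist camera it gives the pose at the moment of the call.
- env.job_done(): hands the job in, once; it reports no verdict.
The state is a dict: "time_s": time; "joint_pos": joint angles; "dq": joint speeds; "joint_efforts": joint torques, N m; "position": TCP position; "ee_rot": TCP orientation; "wrist_force": force on the tool from outside, world axes, zero at the start; "wrist_torque": the same for the moment, N m; "finger_gap": opening from 0.0 (shut) to 1.0 (fully open).
Only numpy, scipy, OpenCV 4.12 (cv2) and the standard library are available. Lean on these libraries where they do the work, as an engineer would, in place of code of your own. Each camera call takes 0.05 s, during which the arm holds its last target.

## Task

Two identical stop stands stand on the steel bench; one has an aluminium block lying on its base under the stop rod, the other has nothing under its rod. On the stand with the block, first push the stop rod down by its knob until its foot touches the top of the block, then lock it by pressing its clamp lever all the way down. Leave the block lying flat under the rod.

Things in the scene. Friction and masses are not known exactly. Their poses are not given: they have to be found in the camera images.
- rod_knob (a point): Centre of the top of the round black knob (34 mm wide, 22 high) on the upright stop rod of the stand with the block. The rod slides straight down; its foot (18 mm wide) is 150 mm below this point and starts 25 to 50 mm above the block. Sliding takes about 5 N; it stays where left. The guide arm under the knob is 154 mm high, its column (82 mm from the rod, away from the lever) 173 mm high.
- clamp_tip (a point): Free end of that stand's clamp lever: flat bar, black grip 20 mm wide, 45 long, 12 thick; 110 mm from its level pivot, which is 30 mm from the rod's axis, 136 mm above the bench. Unlocked it slants up 38 to 50 degrees; locked it lies level, pointing away from rod and column. This point's x axis lies along the pivot; from above, the lever points (pivot to tip) 90 degrees clockwise from x.
- clamp (a joint): Angle of that clamp lever in rad: 0 is fully raised (50 degrees above level, unlocked), growing as it is pressed down to 0.90 at its stop (level, locked). It stays where it is left; turning it takes about 0.12 N m, that is 1 to 2 N when pressed at the grip.
- block_top (a point): Centre of the top of the loose aluminium block, 60 x 60 x 40 mm, 0.3 to 0.5 kg, lying under the rod on the stand's blue base plate (120 x 170 x 18 mm, fixed to the bench): its top is 58 mm above the bench, its middle up to 12 mm off the rod's axis. x, y lie along its sides. A smaller aluminium block (50 x 50 x 30 mm) on the open bench is not part of the job.
Not all that is in view belongs to the job. Leave any pink or yellow look-alike of the part that bears block_top alone.

How it is judged (in metres and radians):
On the way, in this order (a step that is already met when the one before it is completed fails the run):
1. the stop's foot touches the top of the block (gap under 4 mm) while the clamp lever is still up (joint below 0.45) (z of rod_knob in the frame of block_top below 0.154 m and horizontal distance between rod_knob and block_top below 0.025 m and value of joint clamp below 0.45 rad), for 0.1 s.
2. the clamp lever is pressed down (joint above 0.72) (value of joint clamp above 0.72 rad), for 0.2 s.
At the end, for the whole second after the job is handed in: The stop rod's foot rests on the block (gap under 4 mm), the block still lies flat (within 6 degrees) on the base plate with its middle within 25 mm of the rod's axis, and the clamp lever is down (joint above 0.72 rad, within 10 degrees of its stop) (z of rod_knob in the frame of block_top below 0.154 m and horizontal distance between rod_knob and block_top below 0.025 m and angle between block_top's own z axis and vertical below 0.1 rad and height (world z) of block_top between 0.052 and 0.064 m and value of joint clamp above 0.72 rad); the robot touches nothing.
It also fails if it takes over 35 s, if anything falls off the work surface, if the arm or the gripper's body presses on something with over 40 N, if the wrist force passes 120 N, or if a joint passes its speed limit or range.

## Working session

There is one attempt and no reset: what is moved stays moved. The work goes in short steps, Python scripts to look and compute and a tool call to move; the robot and the scene stay as the last step left them, time stands still between calls to the robot, and variables do not carry over. Pictures are saved under pics/ and viewed, and the job is handed in when it is done.

Besides the shell and the picture viewer there is one more tool, called after "Request:" by a JSON object that holds its "fn" and its "kwargs", one argument or row to a line. drive_tool: Moves the arm, as the interface text tells. Its arguments: {"type":"object","properties":{"travel":{"type":"array","items":{"type":"array","items":{"type":"number"}}},"delta_rot":{"type":"array","items":{"type":"array","items":{"type":"number"}}},"jaw":{"type":"array","items":{"type":"number"}},"newtons":{"type":"number"}},"required":["travel","delta_rot","jaw"]}

```bash
mkdir -p pics; ls; python3 - <<'E'
from cell import sensors, imaging, env
import cv2, numpy as np
s=sensors.read_state(); print(s); print(env.tip_extent)
for n in ["scene","top"]:
    p,d=imaging.grab_frame(n); cv2.imwrite(f"pics/{n}0.png",p[:,:,::-1]); np.save(f"pics/{n}0d.npy",d)
    c=imaging.calibration(n); print(n,c)
E
```

```text
pics
{'time_s': 0.0, 'joint_pos': array([-1.47032162e+00,  2.91261038e-01, -1.54131264e-01,  1.12670852e+00,
       -1.88334056e-05,  1.43151772e+00]), 'dq': array([-0.00204114, -0.00159049,  0.00121953, -0.0011462 , -0.00061401,
       -0.00028202]), 'joint_efforts': array([ 2.15653818e-03, -5.37147796e+01,  3.31361282e+01,  1.59880542e-02,
       -4.57901467e-05,  8.73731040e-06]), 'position': array([ 124.63328012, -509.54818435,  241.74045612]), 'ee_rot': array([ 9.92823182e-01,  1.19589732e-01,  3.23917895e-06, -6.52308771e-04]), 'wrist_force': array([0.23725143, 0.0591504 , 0.0026086 ]), 'wrist_torque': array([ 0.02322991,  0.03648683, -0.03006361]), 'finger_gap': 1.0019510067259998}
11.0
scene {'fx': 485.4519248605709, 'fy': 485.4519248605709, 'cx': 321.2195494968556, 'cy': 244.1425238690042, 'cam_to_world': array([[ 4.23120539e-01,  5.45960256e-01, -7.23115764e-01,
         1.10506342e+03],
       [ 9.06033671e-01, -2.47469109e-01,  3.43310393e-01,
        -3.76917606e+02],
       [ 8.48501678e-03, -8.00428909e-01, -5.99367638e-01,
         7.13260899e+02],
       [ 0.00000000e+00,  0.00000000e+00,  0.00000000e+00,
         1.00000000e+00]])}
top {'fx': 482.8618409493187, 'fy': 482.8618409493187, 'cx': 318.9463886170922, 'cy': 248.73542720722847, 'cam_to_world': array([[-1.21376022e-02, -9.96283366e-01,  8.52768048e-02,
         4.27672609e+02],
       [-9.99811951e-01,  1.33819297e-02,  1.40351671e-02,
        -5.20508036e+01],
       [-1.51241717e-02, -8.50904153e-02, -9.96258441e-01,
         9.64752787e+02],
       [ 0.00000000e+00,  0.00000000e+00,  0.00000000e+00,
         1.00000000e+00]])}
```

View pics/scene0.png

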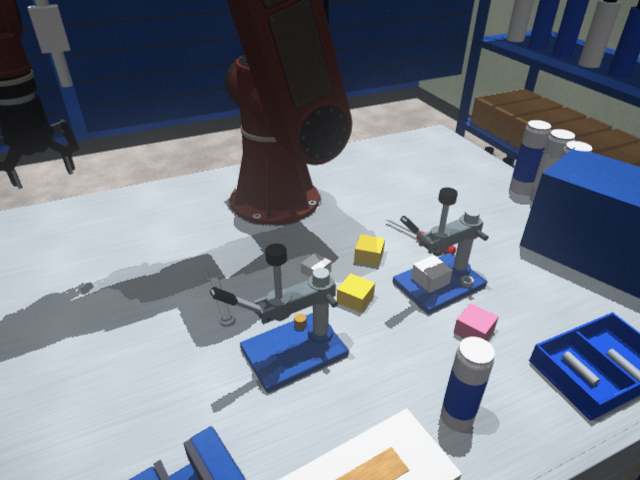

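View pics/top0.png

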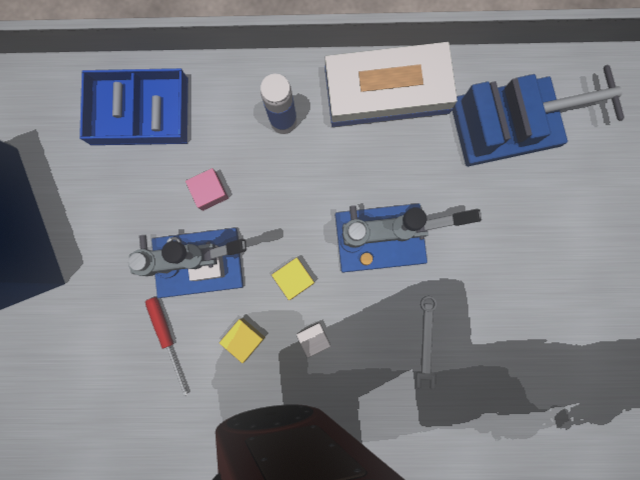

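The stand with the block is at about (440,250) in scene and (190,260) in top. In top, its knob is at (174,252) and its lever grip at (237,247). I'll enlarge both views.

```bash
cat > h.py <<'E'
import numpy as np
from cell import imaging
def w(n,u,v,d,c=None):
    c=c or imaging.calibration(n)
    p=np.array([(u-c['cx'])/c['fx']*d,(v-c['cy'])/c['fy']*d,d,1]); return (c['cam_to_world']@p)[:3]
def onz(n,u,v,z,c=None):
    c=c or imaging.calibration(n)
    T=c['cam_to_world']; r=T[:3,:3]@np.array([(u-c['cx'])/c['fx'],(v-c['cy'])/c['fy'],1]); return T[:3,3]+r*(z-T[2,3])/r[2]
E
python3 - <<'E'
import cv2,numpy as np
from h import *
a=cv2.imread('pics/top0.png')[215:310,115:265]; cv2.imwrite('pics/tc.png',cv2.resize(a,None,fx=5,fy=5,interpolation=cv2.INTER_CUBIC))
a=cv2.imread('pics/scene0.png')[180:320,370:500]; cv2.imwrite('pics/sc.png',cv2.resize(a,None,fx=4,fy=4,interpolation=cv2.INTER_CUBIC))
# height map of stand area
d=np.load('pics/top0d.npy')
for v,u in [(252,174),(250,172),(254,176),(247,237),(246,241),(249,232),(262,141),(256,190),(253,215),(270,205)]:
    print(u,v,w('top',u,v,float(d[v,u])).round(1))
d=np.load('pics/scene0d.npy')
for u,v in [(448,193),(447,196),(406,221),(410,224),(415,229),(471,217)]:
    print('s',u,v,w('scene',u,v,float(d[v,u])).round(1))
E
```

```text
174 252 [487.1 175.3 246.9]
172 250 [490.1 178.1 247.6]
176 254 [484.  171.9 248. ]
237 247 [496.2  86.4 216.1]
241 246 [497.3  79.4 220.2]
232 249 [494.   96.1 206.1]
141 262 [477.3 252.6 174.7]
190 256 [486.9 174.4 164.8]
215 253 [491.6 133.5 161. ]
205 270 [468.  176.3  56.8]
s 448 193 [495.4 174.4 246.7]
s 447 196 [499.6 169.6 243.7]
s 406 221 [506.5  78.1 217.1]
s 410 224 [511.6  84.1 212. ]
s 415 229 [507.5 100.5 193.5]
s 471 217 [489.9 251.7 168.3]
```

View pics/tc.png

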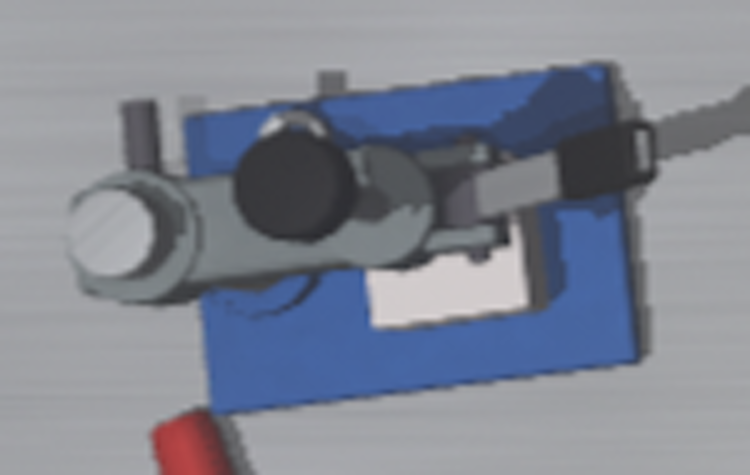

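View pics/sc.png

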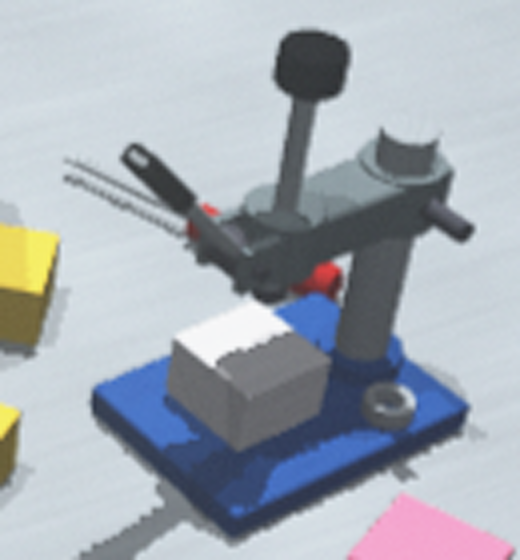

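Request:
{"fn": "drive_tool", "kwargs": {
  "travel": [
    [0, 0, -60],
    [20, 0, -50],
    [58.2, -3.3, -4],
    [58.2, -3.3, -4],
    [58.2, -3.3, -4]
  ],
  "delta_rot": [
    [0, 0, 0],
    [0, 0, -0.038],
    [0, 0, -0.1117],
    [0, 0, -0.1117],
    [0, 0, -0.1117]
  ],
  "jaw": [-1, -1, -1, -1, -1],
  "newtons": 40
}}

```text
time_s: 0.72
position: [302.7, -429.2, 364.1]
ee_rot: [0.953, 0.303, 0.0, -0.0]
wrist_force: [0.9, -0.6, -0.8]
finger_gap: -0.002
```

Request:
{"fn": "drive_tool", "kwargs": {
  "travel": [
    [58.2, -3.3, 0],
    [58.2, -3.3, 0],
    [58.2, -3.3, 0],
    [58.2, -3.3, 0],
    [58.2, -3.3, 0]
  ],
  "delta_rot": [
    [0, 0, -0.1117],
    [0, 0, -0.1117],
    [0, 0, -0.1117],
    [0, 0, -0.1117],
    [0, 0, -0.1117]
  ],
  "jaw": [-1, -1, -1, -1, -1]
}}

```text
time_s: 1.35
position: [482.6, -204.1, 363.8]
ee_rot: [0.832, 0.554, -0.0, -0.0]
wrist_force: [0.9, -0.2, 0.6]
finger_gap: 0.001
```

Request:
{"fn": "drive_tool", "kwargs": {
  "travel": [
    [58.2, -3.3, 0],
    [58.2, -3.3, 0],
    [58.2, -3.3, 0],
    [58.2, -3.3, 0],
    [0, 0, 0]
  ],
  "delta_rot": [
    [0, 0, -0.1117],
    [0, 0, -0.1117],
    [0, 0, -0.1117],
    [0, 0, -0.1117],
    [0, 0, 0]
  ],
  "jaw": [-1, -1, -1, -1, -1]
}}

```text
time_s: 1.98
position: [521.6, 25.6, 364.1]
ee_rot: [0.688, 0.726, 0.0, -0.001]
wrist_force: [-0.9, -1.4, 0.0]
finger_gap: -0.001
```

```bash
python3 - <<'E'
from cell import sensors, imaging
from h import *
import cv2
s=sensors.read_state(); c=imaging.calibration('wrist')
p,d=imaging.grab_frame('wrist'); cv2.imwrite('pics/w1.png',p[:,:,::-1]); np.save('pics/w1d.npy',d)
np.save('pics/w1c.npy',c,allow_pickle=True); print(s['position'],s['ee_rot'],s['joint_pos'],c)
for n in ['top','scene']:
    p,d=imaging.grab_frame(n); cv2.imwrite(f'pics/{n}1.png',p[:,:,::-1])
E
```

```text
[521.63387747  25.60197613 364.10210757] [ 6.87790336e-01  7.25909212e-01  6.39452859e-05 -5.16014311e-04] [-9.14487103e-02  2.52628997e-01  1.11476713e-01  1.43037578e+00
  7.38921022e-04  1.42543258e+00] {'fx': 395.2805273935846, 'fy': 395.2805273935846, 'cx': 320.0024396949495, 'cy': 239.8755795140524, 'cam_to_world': array([[ 9.98529059e-01,  5.24276916e-02,  1.38223083e-02,
         5.18071353e+02],
       [ 5.42127345e-02, -9.61491800e-01, -2.69433660e-01,
         9.42826238e+01],
       [-8.35748768e-04,  2.69786685e-01, -9.62919751e-01,
         4.95480461e+02],
       [ 0.00000000e+00,  0.00000000e+00,  0.00000000e+00,
         1.00000000e+00]])}
```

View pics/w1.png

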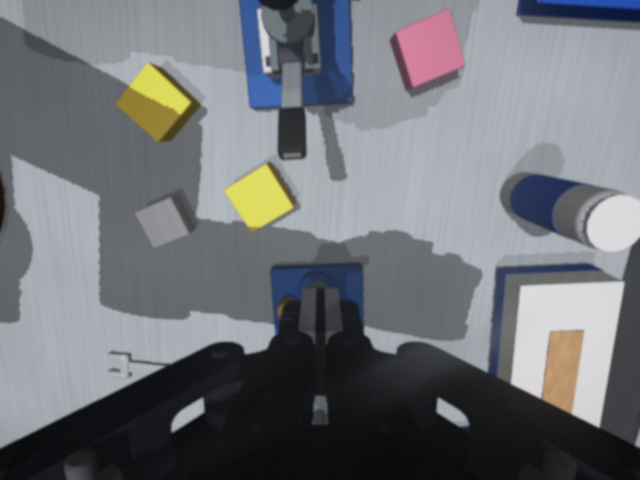

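The wrist picture shows the grip end at (291,157) and the knob cut off at the top edge, around (285,0). I'll move about 60 mm closer and look again.

Request:
{"fn": "drive_tool", "kwargs": {
  "travel": [
    [55, -3, 0],
    [0, 0, 0],
    [0, 0, 0],
    [0, 0, 0],
    [0, 0, 0]
  ],
  "delta_rot": [
    [0, 0, -0.1],
    [0, 0, 0],
    [0, 0, 0],
    [0, 0, 0],
    [0, 0, 0]
  ],
  "jaw": [-1, -1, -1, -1, -1]
}}

```text
time_s: 2.75
position: [516.6, 75.8, 364.3]
ee_rot: [0.654, 0.757, -0.0, 0.0]
wrist_force: [0.8, 0.5, 0.2]
finger_gap: -0.0
```

```bash
python3 - <<'E'
from cell import sensors, imaging
from h import *
import cv2
s=sensors.read_state(); c=imaging.calibration('wrist')
p,d=imaging.grab_frame('wrist'); cv2.imwrite('pics/w2.png',p[:,:,::-1]); np.save('pics/w2d.npy',d)
np.save('pics/w2c.npy',c,allow_pickle=True); print(s['position'],s['ee_rot'],s['joint_pos'])
a=p[0:160,200:400,::-1]; cv2.imwrite('pics/w2c.png',cv2.resize(a,None,fx=4,fy=3.75,interpolation=cv2.INTER_CUBIC))
E
```

```text
[516.635828    75.75068492 364.2612609 ] [ 6.53810948e-01  7.56657941e-01 -6.72675461e-05  1.57709306e-05] [ 5.58947146e-03  2.51914620e-01  1.10937840e-01  1.42988432e+00
 -1.22059298e-04  1.43080968e+00]
```

View pics/w2.png

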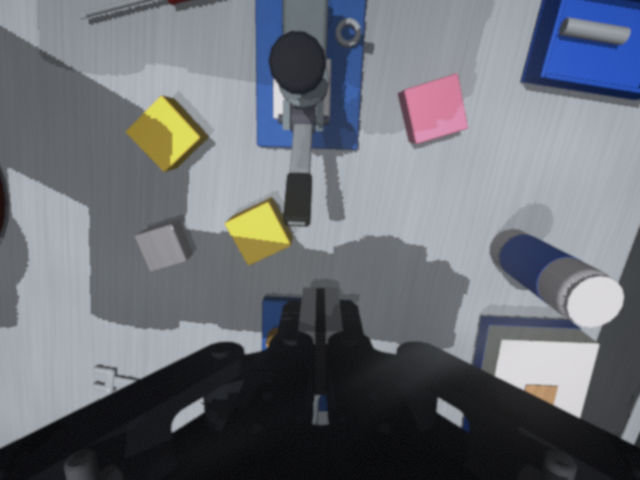

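The knob top shows at (297,61) and the grip runs from (299,173) to (297,224). Next I'll triangulate across the cameras.

```bash
python3 - <<'E'
from h import *
import cv2
c=np.load('pics/w2c.npy',allow_pickle=True).item(); d=np.load('pics/w2d.npy')
im=cv2.imread('pics/w2.png')
# knob top mask by depth
dd=d[25:110,255:345]; k=d[61,297]; print('depth',k)
T=c['cam_to_world']
v,u=np.mgrid[0:130,230:370]
Z=d[0:130,230:370]
P=np.stack([(u-c['cx'])/c['fx']*Z,(v-c['cy'])/c['fy']*Z,Z,np.ones_like(Z)],-1)@T.T
m=(P[...,2]>225)
pts=P[m][:,:3]; top=pts[pts[:,2]>np.percentile(pts[:,2],90)-3]
print('knob depth-based centre',(top.min(0)+top.max(0))/2,np.median(top,0),np.ptp(top,axis=0))
for z in (246,248): print('w',onz('wrist',297,61,z,c),'t',onz('top',173.8,252,z),'s',onz('scene',447.8,192,z))
for u,v in [(299,180),(298,200),(297,218)]: print('grip',w('wrist',u,v,float(d[v,u]),c))
E
```

```text
depth 230.47952
knob depth-based centre [489.20137236 169.97755042 369.93203969] [488.37609793 179.21584399 246.2144796 ] [ 35.06452983  52.09527017 251.30916766]
w [487.90571669 179.5095888  246.        ] t [487.20573929 175.87357547 246.        ] s [491.32198186 177.14113449 246.        ]
w [488.05658953 179.22447999 248.        ] t [487.04008253 175.23935357 248.        ] s [493.94895722 174.76961682 248.        ]
grip [496.33125463 104.5649204  194.68833112]
grip [498.03884991  92.00122711 209.76996897]
grip [499.34622301  80.98368009 220.37063657]
```

View pics/w2c.png

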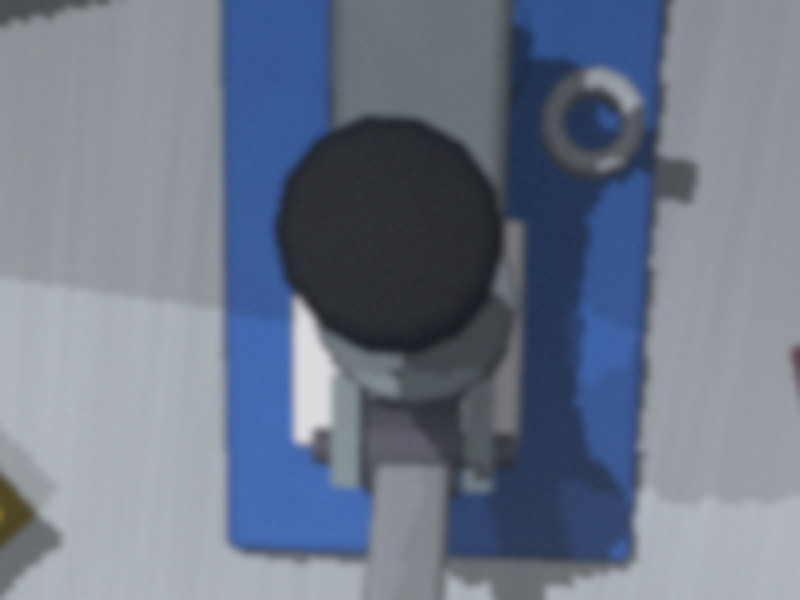

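Request:
{"fn": "drive_tool", "kwargs": {
  "travel": [
    [52.4, -6.3, 20],
    [52.3, -6.3, 20],
    [0, 0, 45],
    [0, 0, 10],
    [0, 0, 0]
  ],
  "delta_rot": [
    [0, 0, 0],
    [0, 0, 0],
    [0, 0, 0],
    [0, 0, 0],
    [0, 0, 0]
  ],
  "jaw": [-1, -1, -1, -1, -1]
}}

```text
time_s: 3.42
position: [488.8, 177.9, 269.7]
ee_rot: [0.653, 0.757, -0.0, -0.0]
wrist_force: [0.9, -0.1, 1.0]
finger_gap: -0.0
```

```bash
python3 - <<'E'
from cell import sensors, imaging
from h import *
import cv2
s=sensors.read_state(); print(s['position'],s['ee_rot'],s['wrist_force'])
p,d=imaging.grab_frame('scene'); a=p[120:320,350:520,::-1]; cv2.imwrite('pics/s2.png',cv2.resize(a,None,fx=3,fy=3,interpolation=cv2.INTER_CUBIC))
p,d=imaging.grab_frame('wrist'); cv2.imwrite('pics/w3.png',p[:,:,::-1])
E
```

```text
[488.80971399 177.85574794 269.67623195] [ 6.53491219e-01  7.56934055e-01 -2.37448595e-04 -8.42879180e-05] [ 0.90259721 -0.07928675  1.0255931 ]
```

View pics/s2.png

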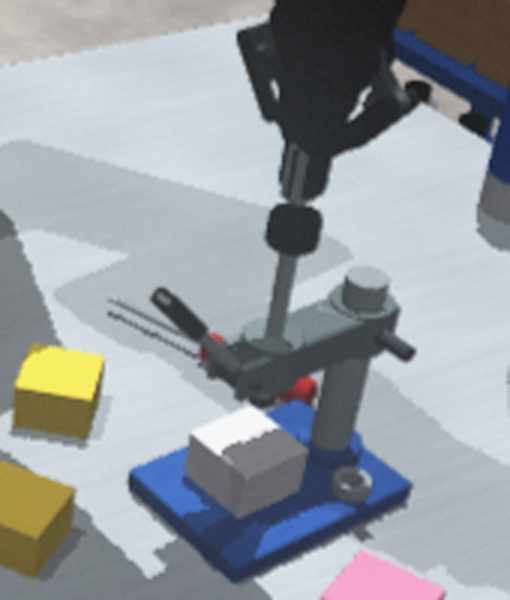

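View pics/w3.png

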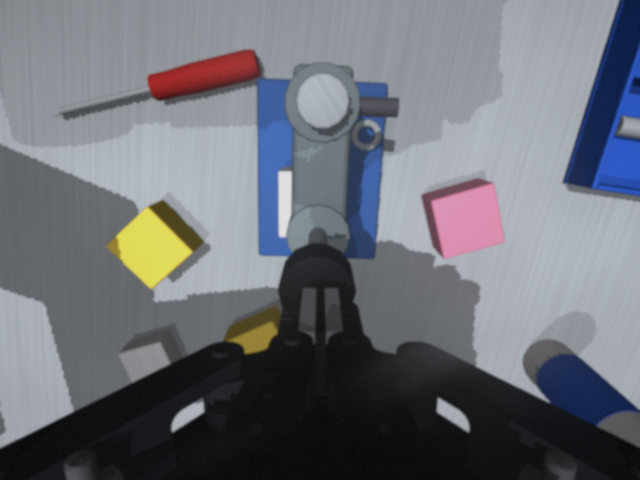

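The fingertip is just above and centred on the knob in both views, so I'll push down.

Request:
{"fn": "drive_tool", "kwargs": {
  "travel": [
    [0, 0, 9],
    [0, 0, 9],
    [0, 0, 9],
    [0, 0, 9],
    [0, 0, 4]
  ],
  "delta_rot": [
    [0, 0, 0],
    [0, 0, 0],
    [0, 0, 0],
    [0, 0, 0],
    [0, 0, 0]
  ],
  "jaw": [-1, -1, -1, -1, -1]
}}

```text
time_s: 4.15
position: [489.3, 178.3, 229.2]
ee_rot: [0.653, 0.757, 0.0, 0.001]
wrist_force: [2.5, -2.0, 4.4]
finger_gap: -0.003
```

Request:
{"fn": "drive_tool", "kwargs": {
  "travel": [
    [0, 0, 2],
    [0, 0, 2],
    [0, 0, 1],
    [0, 0, 1],
    [0, 0, 0]
  ],
  "delta_rot": [
    [0, 0, 0],
    [0, 0, 0],
    [0, 0, 0],
    [0, 0, 0],
    [0, 0, 0]
  ],
  "jaw": [-1, -1, -1, -1, -1]
}}

```text
time_s: 4.78
position: [488.5, 178.6, 223.2]
ee_rot: [0.653, 0.757, -0.0, -0.0]
wrist_force: [2.7, -0.4, 3.5]
finger_gap: -0.0
```

Request:
{"fn": "drive_tool", "kwargs": {
  "travel": [
    [0, 0, 1],
    [0, 0, 1],
    [0, 0, 0],
    [0, 0, 0],
    [0, 0, 0]
  ],
  "delta_rot": [
    [0, 0, 0],
    [0, 0, 0],
    [0, 0, 0],
    [0, 0, 0],
    [0, 0, 0]
  ],
  "jaw": [-1, -1, -1, -1, -1]
}}

```text
time_s: 5.4
position: [488.3, 178.5, 221.1]
ee_rot: [0.653, 0.757, -0.0, -0.0]
wrist_force: [1.8, 0.5, 2.0]
finger_gap: -0.0
```

Request:
{"fn": "drive_tool", "kwargs": {
  "travel": [
    [0, 0, 1],
    [0, 0, 0.5],
    [0, 0, 0],
    [0, 0, 0],
    [0, 0, 0]
  ],
  "delta_rot": [
    [0, 0, 0],
    [0, 0, 0],
    [0, 0, 0],
    [0, 0, 0],
    [0, 0, 0]
  ],
  "jaw": [-1, -1, -1, -1, -1]
}}

```text
time_s: 6.02
position: [488.4, 178.5, 219.7]
ee_rot: [0.653, 0.757, -0.0, -0.0]
wrist_force: [-0.9, 0.8, 3.1]
finger_gap: -0.002
```

Request:
{"fn": "drive_tool", "kwargs": {
  "travel": [
    [0, 0, 1],
    [0, 0, 0.5],
    [0, 0, 0],
    [0, 0, 0],
    [0, 0, 0]
  ],
  "delta_rot": [
    [0, 0, 0],
    [0, 0, 0],
    [0, 0, 0],
    [0, 0, 0],
    [0, 0, 0]
  ],
  "jaw": [-1, -1, -1, -1, -1]
}}

```text
time_s: 6.65
position: [488.5, 178.5, 219.0]
ee_rot: [0.653, 0.757, 0.0, 0.0]
wrist_force: [-4.6, -0.4, 11.9]
finger_gap: 0.002
```

The force has jumped, so the foot has reached the block. One small extra press will confirm it, then I'll look.

Request:
{"fn": "drive_tool", "kwargs": {
  "travel": [
    [0, 0, 0.7],
    [0, 0, 0],
    [0, 0, 0],
    [0, 0, 0],
    [0, 0, 0]
  ],
  "delta_rot": [
    [0, 0, 0],
    [0, 0, 0],
    [0, 0, 0],
    [0, 0, 0],
    [0, 0, 0]
  ],
  "jaw": [-1, -1, -1, -1, -1]
}}

```text
time_s: 7.28
position: [488.5, 178.5, 218.9]
ee_rot: [0.653, 0.757, 0.0, 0.0]
wrist_force: [-4.9, 0.3, 18.7]
finger_gap: -0.001
```

```bash
python3 - <<'E'
from cell import sensors, imaging
import cv2
p,d=imaging.grab_frame('scene'); a=p[150:310,370:500,::-1]; cv2.imwrite('pics/s3.png',cv2.resize(a,None,fx=3.75,fy=3.75,interpolation=cv2.INTER_CUBIC))
E
```

```text
(no output)
```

View pics/s3.png

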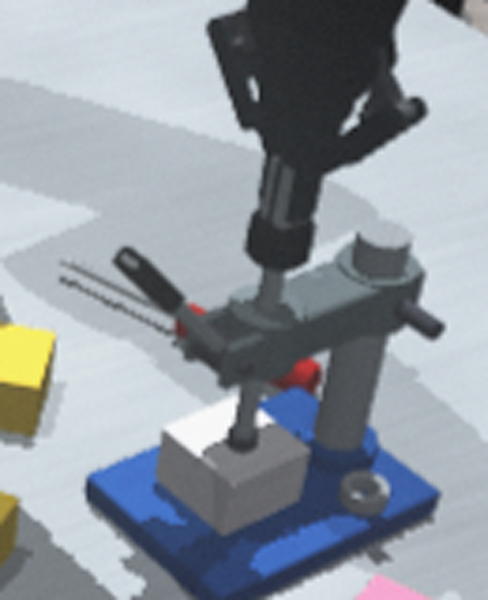

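The foot is on the block at about (243,440) in the crop, and the lever is still up. I'll lift off and move over the lever grip.

Request:
{"fn": "drive_tool", "kwargs": {
  "travel": [
    [0, 0, -20],
    [0, 0, -32],
    [-48, -1.8, 0],
    [-47.5, -1.8, 0],
    [0, 0, 0]
  ],
  "delta_rot": [
    [0, 0, 0],
    [0, 0, 0],
    [0, 0, 0],
    [0, 0, 0],
    [0, 0, 0]
  ],
  "jaw": [-1, -1, -1, -1, -1]
}}

```text
time_s: 7.95
position: [499.2, 80.8, 269.2]
ee_rot: [0.655, 0.756, -0.001, 0.0]
wrist_force: [-0.3, 1.5, 0.4]
finger_gap: 0.004
```

```bash
python3 - <<'E'
from cell import sensors, imaging
import cv2
print(sensors.read_state()['position'])
p,d=imaging.grab_frame('scene'); a=p[130:310,350:500,::-1]; cv2.imwrite('pics/s4.png',cv2.resize(a,None,fx=3.3,fy=3.3,interpolation=cv2.INTER_CUBIC))
p,d=imaging.grab_frame('wrist'); cv2.imwrite('pics/w4.png',p[:,:,::-1])
E
```

```text
[499.18944639  80.79695123 269.23887051]
```

View pics/s4.png

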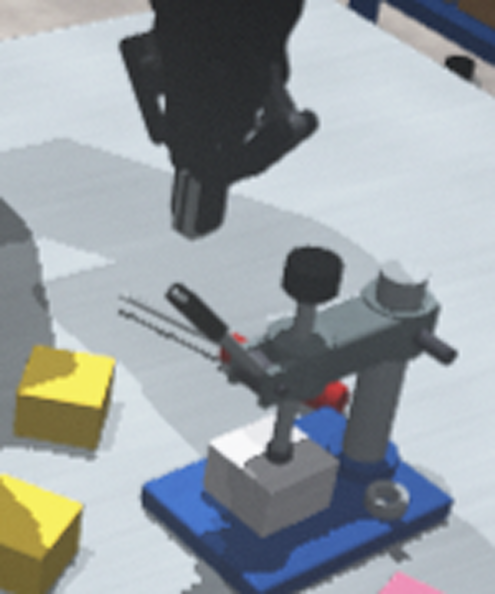

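View pics/w4.png

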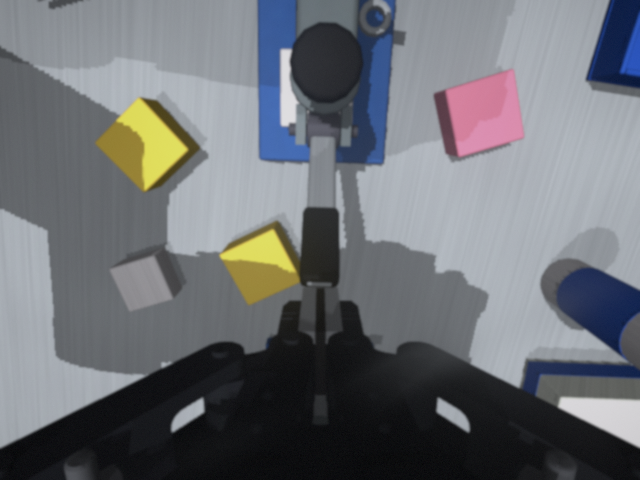

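The fingertip is in line with the grip, whose end is at (320,285) in wrist. I'll shift inward slightly and press down.

Request:
{"fn": "drive_tool", "kwargs": {
  "travel": [
    [5, 0, 15],
    [0, 0, 20],
    [0, 0, 20],
    [0, 0, 20],
    [0, 0, 15]
  ],
  "delta_rot": [
    [0, 0, 0],
    [0, 0, 0],
    [0, 0, 0],
    [0, 0, 0],
    [0, 0, 0]
  ],
  "jaw": [-1, -1, -1, -1, -1]
}}

```text
time_s: 8.68
position: [497.7, 89.4, 178.1]
ee_rot: [0.653, 0.758, -0.0, -0.0]
wrist_force: [1.0, -0.3, 3.8]
finger_gap: 0.001
```

Request:
{"fn": "drive_tool", "kwargs": {
  "travel": [
    [0, 0, 6],
    [0, 0, 6],
    [0, 0, 4],
    [0, 0, 3],
    [0, 0, 0]
  ],
  "delta_rot": [
    [0, 0, 0],
    [0, 0, 0],
    [0, 0, 0],
    [0, 0, 0],
    [0, 0, 0]
  ],
  "jaw": [-1, -1, -1, -1, -1]
}}

```text
time_s: 9.3
position: [498.4, 88.5, 160.5]
ee_rot: [0.653, 0.757, 0.0, -0.0]
wrist_force: [0.0, -0.3, -0.5]
finger_gap: -0.002
```

Request:
{"fn": "drive_tool", "kwargs": {
  "travel": [
    [0, 0, 2],
    [0, 0, 2],
    [0, 0, 1],
    [0, 0, 0],
    [0, 0, 0]
  ],
  "delta_rot": [
    [0, 0, 0],
    [0, 0, 0],
    [0, 0, 0],
    [0, 0, 0],
    [0, 0, 0]
  ],
  "jaw": [-1, -1, -1, -1, -1]
}}

```text
time_s: 9.93
position: [498.3, 88.6, 155.6]
ee_rot: [0.653, 0.757, 0.0, -0.0]
wrist_force: [0.8, -0.4, 0.7]
finger_gap: -0.0
```

Request:
{"fn": "drive_tool", "kwargs": {
  "travel": [
    [0, 0, 1],
    [0, 0, 1],
    [0, 0, 0],
    [0, 0, 0],
    [0, 0, 0]
  ],
  "delta_rot": [
    [0, 0, 0],
    [0, 0, 0],
    [0, 0, 0],
    [0, 0, 0],
    [0, 0, 0]
  ],
  "jaw": [-1, -1, -1, -1, -1]
}}

```text
time_s: 10.55
position: [498.3, 88.5, 153.5]
ee_rot: [0.653, 0.757, -0.0, -0.0]
wrist_force: [-1.0, 0.3, 0.4]
finger_gap: -0.002
```

```bash
python3 - <<'E'
from cell import sensors, imaging
import cv2
s=sensors.read_state();print(s['position'],s['wrist_force'])
p,d=imaging.grab_frame('scene'); a=p[130:310,350:500,::-1]; cv2.imwrite('pics/s5.png',cv2.resize(a,None,fx=3.3,fy=3.3,interpolation=cv2.INTER_CUBIC))
E
```

```text
[498.26985488  88.47782455 153.52869937] [-0.9872678   0.26743422  0.41605676]
```

View pics/s5.png

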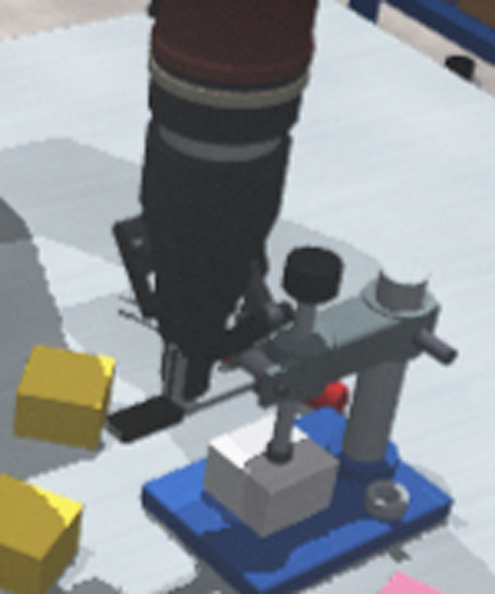

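The lever is almost level, with its grip at (145,418) in the crop. I'll press on to the stop.

Request:
{"fn": "drive_tool", "kwargs": {
  "travel": [
    [0, 0, 1],
    [0, 0, 1],
    [0, 0, 0],
    [0, 0, 0],
    [0, 0, 0]
  ],
  "delta_rot": [
    [0, 0, 0],
    [0, 0, 0],
    [0, 0, 0],
    [0, 0, 0],
    [0, 0, 0]
  ],
  "jaw": [-1, -1, -1, -1, -1]
}}

```text
time_s: 11.22
position: [498.4, 88.5, 151.6]
ee_rot: [0.653, 0.757, 0.0, -0.0]
wrist_force: [0.2, -0.4, 0.4]
finger_gap: 0.001
```

Request:
{"fn": "drive_tool", "kwargs": {
  "travel": [
    [0, 0, 1],
    [0, 0, 0.5],
    [0, 0, 0],
    [0, 0, 0],
    [0, 0, 0]
  ],
  "delta_rot": [
    [0, 0, 0],
    [0, 0, 0],
    [0, 0, 0],
    [0, 0, 0],
    [0, 0, 0]
  ],
  "jaw": [-1, -1, -1, -1, -1]
}}

```text
time_s: 11.85
position: [498.4, 88.4, 150.3]
ee_rot: [0.653, 0.757, 0.0, 0.0]
wrist_force: [-1.9, 0.1, 5.6]
finger_gap: -0.007
```

Request:
{"fn": "drive_tool", "kwargs": {
  "travel": [
    [0, 0, 1],
    [0, 0, 0],
    [0, 0, 0],
    [0, 0, 0],
    [0, 0, 0]
  ],
  "delta_rot": [
    [0, 0, 0],
    [0, 0, 0],
    [0, 0, 0],
    [0, 0, 0],
    [0, 0, 0]
  ],
  "jaw": [-1, -1, -1, -1, -1]
}}

```text
time_s: 12.48
position: [498.5, 88.4, 149.6]
ee_rot: [0.653, 0.757, 0.0, 0.0]
wrist_force: [-1.8, -0.4, 8.4]
finger_gap: -0.003
```

Request:
{"fn": "drive_tool", "kwargs": {
  "travel": [
    [0, 0, -15],
    [0, 0, -30],
    [0, 0, -50],
    [-40, 0, -40],
    [-60, 0, 0]
  ],
  "delta_rot": [
    [0, 0, 0],
    [0, 0, 0],
    [0, 0, 0],
    [0, 0, 0],
    [0, 0, 0]
  ],
  "jaw": [-1, -1, -1, -1, -1]
}}

```text
time_s: 13.1
position: [514.9, -10.8, 288.2]
ee_rot: [0.652, 0.758, 0.002, 0.003]
wrist_force: [1.4, -0.5, -0.1]
finger_gap: -0.001
```

```bash
python3 - <<'E'
from cell import sensors, imaging
from h import *
import cv2
s=sensors.read_state();print(s['position'],s['wrist_force'])
p,d=imaging.grab_frame('scene'); a=p[160:310,350:500,::-1]; cv2.imwrite('pics/s6.png',cv2.resize(a,None,fx=4,fy=4,interpolation=cv2.INTER_CUBIC)); np.save('pics/s6d.npy',d)
c=imaging.calibration('wrist');p,d=imaging.grab_frame('wrist'); cv2.imwrite('pics/w6.png',p[:,:,::-1]);np.save('pics/w6d.npy',d);np.save('pics/w6c.npy',c,allow_pickle=True)
E
```

```text
[514.88958113 -10.77053885 288.15187053] [ 1.36278519 -0.50093134 -0.07679585]
```

View pics/s6.png

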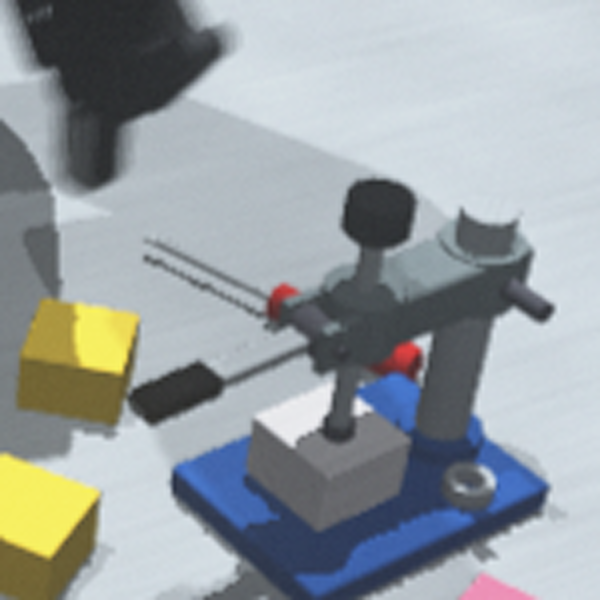

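View pics/w6.png

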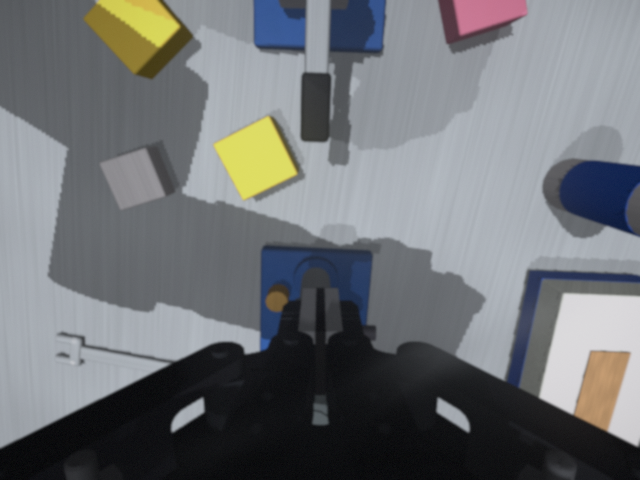

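```bash
python3 - <<'E'
from h import *
c=np.load('pics/w6c.npy',allow_pickle=True).item(); d=np.load('pics/w6d.npy'); sd=np.load('pics/s6d.npy')
for u,v in [(316,80),(315,95),(315,110),(315,125),(315,133)]: print('grip',w('wrist',u,v,float(d[v,u]),c).round(1))
for x,y in [(207,372),(160,395),(375,192)]:
    u=350+x/4;v=160+y/4; print('s',w('scene',u,v,float(sd[round(v),round(u)])).round(1))
E
```

```text
grip [498.9  79.9 138.8]
grip [499.5  70.6 138.9]
grip [500.9  61.3 137.7]
grip [502.2  51.7 137.9]
grip [503.   46.5 138.6]
s [504.2  80.2 140.8]
s [506.4  52.8 137.3]
s [486.2 179.2 206.8]
```

The grip is level (138–139 mm along its length) and the knob top is at about 207 mm. The arm is clear and shows no force, so I'll hand in.

```bash
python3 - <<'E'
from cell import env
print(env.job_done())
E
```

```text
the job is handed in; nothing more can be done
None
```

I pushed the stop rod on the stand with the block down by its knob until its foot reached the block. I then pressed the clamp lever down to its stop, moved the arm clear and handed the job in at about 13 s. No verdict was reported.

- **Rod:** the push force rose from about 3 N to 19 N at contact. The last scene picture shows the foot on the block, with the block flat under it. The knob top measured about 207 mm; 208 mm was expected.
- **Lever:** the wrist camera's depth reads the grip as level, 138–139 mm high along its length. The push force rose to about 8 N at the stop.
- **Robot:** after backing off, the gripper was well clear of everything and the wrist force was about 1.5 N, similar to the free-air readings earlier.

The cameras disagreed by up to about 7 mm on the knob's horizontal position. I averaged them, and the fingertip landed centred on the knob. No check failed.

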